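# Lock the coater electrode in the V-jig

## Robot

A 7-joint arm with a two-finger parallel gripper is mounted at the origin on a cart in front of the work surface, level with it; the furniture and walls round the work are solid. World frame = base frame: x ahead of the robot, y to its left, z up, the work surface at z = 0. Lengths are in m, angles in rad, forces in N, time in s.
With the tool pointing down it reaches from about 0.4 to 0.85 m from the base axis. Payload 6.9 kg.
Tool frame: the origin (TCP) lies midway between the tips of the shut fingers; the grasp point (between the pads) lies behind it (ctrl.pinch_z is the z of the grasp point in the tool frame, in m); z points along the fingers, y is the direction in which the jaws open and shut (so a half turn about z gives the same grasp; the last joint's range is limited). The gripper opens to 85 mm and grips with 20 to 120 N. Pads are 22 mm wide; open, the fingers measure 114 mm over their backs; the gripper's body (76 mm by 85 mm) begins 54 mm behind the grasp point. The pads swing forward as they close: fully open they stand 13 mm farther back than shut.
Start: joints at [1.365, 0.507, -0.238, 1.5, 0.126, 1.149, -0.155], TCP at [0.191, -0.595, 0.231] pointing down, gripper open.
Joint ranges: [-3.08, 3.08], [-0.24, 2.05], [-1.43, 1.35], [0, 2.5], [-1.52, 4.66], [0.17, 1.96], [-2.89, 2.89]. Speed limits (rad/s): [2.39, 2.39, 3.14, 3.14, 3.14, 3.14, 3.14].

## Interface

Orientations are given as a unit quaternion [w, x, y, z].
In Python, from station import ctrl, get_state, vision, ticket, models gives the robot as it stands. Calls block until the motion is done:
- ctrl.movep(position, orientation): joint-space move of the TCP to a pose.
- ctrl.movel(position, frame=None, max_speed=0.15): straight line of the TCP; frame=None keeps the orientation; max_speed is the mean speed in m/s.
- ctrl.set_joints(angles): joint-space move.
- ctrl.ungrasp() and ctrl.close_gripper(force=None): open the fingers fully, or close them until they stop; force is the grip in N (None keeps the last).
- ctrl.pause(seconds).
- ctrl.ik(position, orientation): joint angles nearest the present ones, or None.
- get_state(): the state.
- vision.grab_frame(name): name is "scene" or "side" or "wrist"; returns (picture, depth): 400x640x3 uint8, blue, green, red; 400x640 float32, m along the optical axis (not along the pixel's ray), 0 where there is no reading.
- vision.camera_info(name): a dict with "mtx" (3x3 intrinsics, pixels), "dist_coeffs" ([k1, k2, p1, p2, k3] as OpenCV has them; the pictures are not rectified), "R" (3x3) and "t" (3): a world point X has camera coordinates R X + t; the wrist camera has in their place "hand_eye" (4x4, takes a point from camera to tool coordinates, whose origin is the TCP and whose axes are the flange's). Camera axes: x right, y down, z forward; pixel columns grow to the right and rows downward; lengths in m; the calibration is good to about 2 mm. A picture is of the moment at which its call begins: read the wrist's pose just before it. camera_info takes no time and is no camera call.
A pose or a line that the arm cannot do raises ctrl.Unreachable and nothing moves.
- ticket.close_job(): hands the job in, once; it reports no verdict.
Trained networks look in the newest picture that a camera, given by its name, has taken for a name from the list of things; names that differ only in an ending like _2 or _b are one class to them, and where a whole thing is asked for, a point or a joint stands for the part that bears it (a point fixed in the world has none). Each returns a list of dicts, best first, with "p" (0 to 1); they miss things now and then, are a little off and sometimes report something else, mostly with a low value. They report only what shows in the picture. A call takes as long as a camera call.
- models.recognise(camera, target): "point" ([column, row] in pixels, amid what is visible of it).
- models.masks_of(camera, target): "mask" (400x640 bool, what is visible of it) and "point" ([column, row] in pixels, amid what is visible of it).
The state is a dict: "time": time; "qpos": joint angles; "qd": joint speeds; "tau": joint torques, N m; "tcp_pos": TCP position; "eef_rot": TCP orientation; "contact_force": force on the tool from outside, world axes, zero at the start; "wrist_torque": the same for the moment, N m; "width": finger opening in m.
Only numpy, scipy, OpenCV 4.12 (cv2) and the standard library are available. Lean on these libraries where they do the work, as an engineer would, in place of code of your own. Each camera call takes 0.05 s, during which the arm holds its last target.

## Task

The coater's electrode lies loose in the V-jig: push it back along the V until its end is fully home against the back stop, then take the small mallet and strike the slanted spring pin square on its head, in line with its slant, with a brisk tap, so that it snaps down and locks the electrode there. Finally stand the mallet upright on its face on the bench top again, clear of the jig. Touch the pin with nothing but the mallet, keep the mallet off the electrode, and leave the other things where they are.

Things in the scene. Friction and masses are not known exactly. Their poses are not given: they have to be found in the camera images.
- jig: V-block jig, screwed down: base plate 10 mm thick (x -56 to 62, y -32 to 24 mm), steel 90-degree V-block (x -44 to 44, y -20 to 20, lands 38 high), 52 high back stop at x 44 to 56, dark side post at y -31 to -21 whose arm holds the pin's brass barrel over the V; the +y side is open. Origin on the bench under the V's middle, x along the V towards the stop, z up. Seated rod axis: y 0, z 34.7
- stop_face (a point): centre of the round stop button's face on the back stop: x 41, y 0, z 34.7 mm in the jig's frame; same axes as the jig
- electrode: round copper-coloured rod, 18 mm across, 94 mm long, white ceramic band, 0.16 kg, lying in the V; origin on its axis at mid length, x along the rod towards its back end (towards the stop). A groove 10 mm wide, 12 mm across, lies 20 to 30 mm from the back end. When home its front end still sticks out 9 mm past the V-block
- electrode_back (a point): centre of the electrode's back end face (47 mm from its origin along +x); home when it touches the stop button, i.e. coincides with stop_face
- electrode_front (a point): centre of the electrode's front end face (47 mm from its origin along -x), the end to push on; it starts 12 to 30 mm short of its place. About 2 N slides it
- lock_pin (a joint): travel of the spring pin down its own axis, m: 0 raised, about 0.013 snapped home with its nose in the electrode's groove, hard end 0.0146. Resists with up to 15 N, most after 3 mm; past 7 mm an over-centre latch snaps it on and holds it, short of that it returns. Electrode not home: stops near 0.0095. The mallet must come down on it at 0.06 m/s or faster, square to it; a slow press does not count
- pin_top (a point): centre of the top of the pin's round blue head (18 mm across, 6 thick, brass barrel 20 across below it); z points out of it along the pin, which leans 35 degrees from vertical towards the jig's -x, so the pin moves along (0.574, 0, -0.819) in the jig's frame: towards the stop and down. In that frame about x -20, y 0, z 98 mm raised, x -12, z 87 home
- mallet: soft-faced mallet, 0.28 kg, standing on a face: steel head with two white faces, 30 mm across, 66 long, axis along the mallet's z; flat-sided wooden handle, 15 mm thick, 20 high, from 22 to 114 mm from the head axis along the mallet's -x, its middle 33 mm above the lower face. Origin: centre of the lower face, which is the one to strike with. Balance point about 6 mm from the head axis
- mallet_grip (a point): good place to grip the handle across its flat sides: 42 mm from the head axis along -x, 33 mm above the lower face. The mallet stands at the left of the bench with its handle towards the robot, the jig at the right; behind and between them the coater's bell jar with its guard rises to 480 mm, its front at x = 0.53 m from the robot, so swing the arm past in front of it
- amber_bottle: amber bottle with black cap, 66 mm wide, 135 mm high; origin under its middle; leave alone
- carbon_tin: round tin with a cream lid, 58 mm wide, 36 mm high; leave alone
- petri_1: covered glass dish, 70 mm wide, 17 mm high; leave alone
- grid_box: flat pale box 44 x 62 x 14 mm; leave alone
- wash_bottle: white wash bottle with red cap and spout, 185 mm high; leave alone
- tweezers_fine: fine tweezers lying flat, 118 mm long, 10 mm high; leave alone
- hex_key: hex key with a red sleeve lying flat, 88 mm long, 9 mm high; leave alone
- green_cap_bottle_0: small white bottle with a green cap, 41 mm wide, 82 mm high; leave alone

How it is judged:
By the outcome, as a careful person would: the job done as asked, in the order asked, and still so for the second after the job is handed in, with the robot touching nothing.
It also fails if it takes over 58 s, if anything falls off the work surface, if the arm or the gripper's body presses on something with over 40 N, if the wrist force passes 120 N, or if a joint passes its speed limit or range.

## Working session

There is one attempt and no reset: what is moved stays moved. The work goes in short steps, each a Python script; the robot and the scene stay as the last script left them, time stands still between calls to the robot, and variables do not carry over. Pictures are saved under pics/ and viewed, and the job is handed in when it is done.

```bash
ls; mkdir -p pics
python3 - <<'E'
from station import ctrl, get_state, vision, ticket, models
import cv2,numpy as np
s=get_state(); print(s); print(ctrl.pinch_z)
for n in ["scene","side","wrist"]:
    im,d=vision.grab_frame(n); cv2.imwrite(f"pics/a_{n}.png",im); np.savez(f"a_{n}.npz",im=im,d=d)
    print(n,vision.camera_info(n))
E
```

```text
pics
{'time': 0.0, 'qpos': array([ 1.36545573,  0.50835642, -0.23750371,  1.50112858,  0.125667  ,
        1.14891672, -0.15478974]), 'qd': array([-0.00033895,  0.00024067, -0.00013644,  0.00092165, -0.00011151,
        0.00237399,  0.00151103]), 'tau': array([-1.51109223e-03, -6.20582628e+01, -2.18760923e+00, -2.49649107e+01,
        1.24277867e-02,  1.17814983e-02, -8.28029783e-05]), 'tcp_pos': array([ 0.19093013, -0.59458799,  0.23041887]), 'eef_rot': array([-9.00257427e-04,  9.87946524e-01,  1.54792873e-01, -1.48319114e-04]), 'contact_force': array([-0.12266   ,  0.67649166, -0.31548888]), 'wrist_torque': array([-0.05347149, -0.00040989, -0.02005099]), 'width': 0.08572925566422933}
-0.0187
scene {'mtx': array([[413.66203138,   0.        , 314.93859054],
       [  0.        , 413.66203138, 198.618102  ],
       [  0.        ,   0.        ,   1.        ]]), 'dist_coeffs': array([-0.01993961,  0.        ,  0.        ,  0.        ,  0.        ]), 'R': array([[ 0.65549836, -0.75518725, -0.00375841],
       [-0.58218058, -0.50214704, -0.63946394],
       [ 0.48102774,  0.42135564, -0.7
[... 437 characters left out ...]
6459 ,  0.85930614, -0.47419912]]), 't': array([-0.52198565,  0.21686372,  0.97913703])}
wrist {'mtx': array([[321.43447216,   0.        , 317.68530855],
       [  0.        , 321.43447216, 204.95527391],
       [  0.        ,   0.        ,   1.        ]]), 'dist_coeffs': array([-0.00487965,  0.        ,  0.        ,  0.        ,  0.        ]), 'hand_eye': array([[ 4.62270305e-04, -9.52859648e-01, -3.03411069e-01,
         7.68989813e-02],
       [ 9.99999848e-01,  3.49429287e-04,  4.26197923e-04,
         4.23135090e-04],
       [-3.00086089e-04, -3.03411220e-01,  9.52859665e-01,
        -1.43225593e-01],
       [ 0.00000000e+00,  0.00000000e+00,  0.00000000e+00,
         1.00000000e+00]])}
```

View pics/a_scene.png

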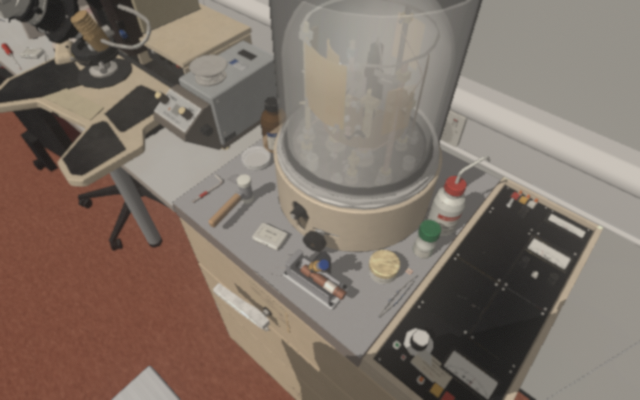

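View pics/a_side.png

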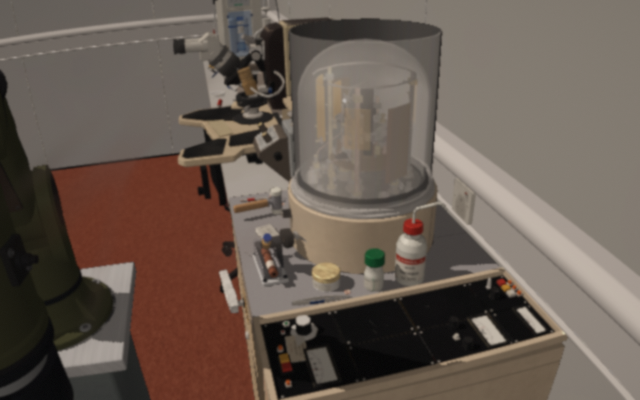

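View pics/a_wrist.png

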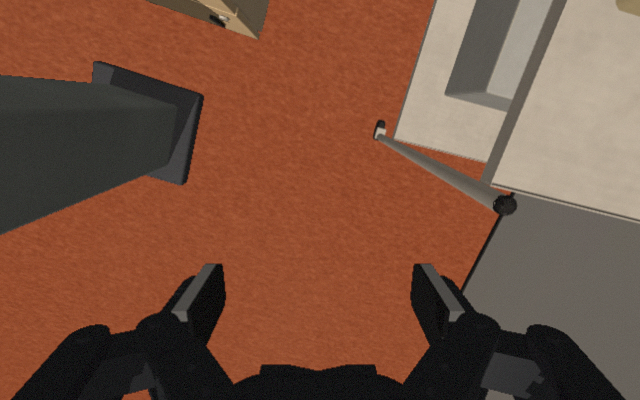

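The scene view shows the mallet at about (235,200), with its head at (244,185). The jig is at about (318,280), its pin head at (322,265) and the stop/post at (315,242). Next I'll get rough 3D positions.

```bash
cat > h.py <<'E'
import numpy as np,cv2
from station import ctrl, get_state, vision, ticket, models
from scipy.spatial.transform import Rotation as Ro
def q2R(q): return Ro.from_quat([q[1],q[2],q[3],q[0]]).as_matrix()
def R2q(R):
    x=Ro.from_matrix(R).as_quat(); return np.array([x[3],x[0],x[1],x[2]])
def cloud(name,d,st=None):
    """per-pixel world xyz HxWx3"""
    ci=vision.camera_info(name); H,W=d.shape
    u,v=np.meshgrid(np.arange(W),np.arange(H))
    p=cv2.undistortPoints(np.stack([u,v],-1).reshape(-1,1,2).astype(np.float32),ci["mtx"],ci["dist_coeffs"]).reshape(H,W,2)
    X=np.dstack([p*d[...,None],d])
    if "R" in ci: return (X-ci["t"])@ci["R"]
    T=ci["hand_eye"]; X=X@T[:3,:3].T+T[:3,3]
    return X@q2R(st["eef_rot"]).T+st["tcp_pos"]
def proj(name,P,st=None):
    ci=vision.camera_info(name); P=np.atleast_2d(P).astype(float)
    if "R" in ci: X=P@ci["R"].T+ci["t"]
    else:
        T=ci["hand_eye"]; X=(P-st["tcp_pos"])@q2R(st["eef_rot"]); X=(X-T[:3,3])@T[:3,:3]
    return cv2.projectPoints(X,np.zeros(3),np.zeros(3),ci["mtx"],ci["dist_coeffs"])[0].reshape(-1,2)
E
python3 - <<'E'
from h import *
for cam in ["scene","side"]:
    z=np.load(f"a_{cam}.npz"); C=cloud(cam,z["d"])
    for t in ["mallet","jig","electrode","lock_pin","carbon_tin","grid_box","tweezers_fine","hex_key","petri_1","amber_bottle","green_cap_bottle_0","wash_bottle"]:
        r=models.masks_of(cam,t)
        if not r: print(cam,t,None); continue
        m=r[0]["mask"]&(z["d"]>0); P=C[m]
        print(cam,t,round(r[0]["p"],2),np.round(r[0]["point"]),m.sum(),"med",np.median(P,0).round(3),"lo",np.percentile(P,3,axis=0).round(3),"hi",np.percentile(P,97,axis=0).round(3))
E
```

```text
scene mallet 0.77 [238. 197.] 680 med [0.484 0.29  0.04 ] lo [0.399 0.278 0.006] hi [0.514 0.307 0.066]
scene jig 0.84 [311. 278.] 1717 med [0.436 0.042 0.033] lo [ 0.42  -0.007  0.002] hi [0.473 0.098 0.095]
scene electrode 0.93 [321. 284.] 433 med [0.442 0.022 0.04 ] lo [ 0.436 -0.018  0.033] hi [0.452 0.071 0.043]
scene lock_pin None
scene carbon_tin 0.93 [385. 268.] 902 med [ 0.546 -0.037  0.033] lo [ 0.525 -0.062 -0.001] hi [ 0.578 -0.008  0.035]
scene grid_box 0.62 [272. 236.] 590 med [0.461 0.184 0.012] lo [0.441 0.156 0.002] hi [0.485 0.215 0.015]
scene tweezers_fine 0.56 [383. 316.] 9 med [ 0.475 -0.086  0.005] lo [ 0.471 -0.087  0.003] hi [ 0.478 -0.084  0.008]
scene hex_key None
scene petri_1 0.84 [253. 161.] 582 med [0.601 0.368 0.015] lo [0.57  0.339 0.003] hi [0.633 0.403 0.018]
scene amber_bottle 0.73 [267. 122.] 725 med [0.653 0.367 0.089] lo [0.643 0.35  0.016] hi [0.68  0.389 0.134]
scene green_cap_bottle_0 0.77 [425. 239.] 757 med [ 0.632 -0.072  0.064] lo [ 0.625 -0.087  0.005] hi [ 0.659 -0.053  0.081]
scene wash_bottle 0.86 [451. 202.] 1422 med [ 0.708 -0.069  0
[... 498 characters left out ...]
. 277.] 775 med [ 0.552 -0.051  0.033] lo [ 0.527 -0.065  0.001] hi [ 0.581 -0.001  0.037]
side grid_box 0.49 [266. 230.] 192 med [0.465 0.19  0.015] lo [0.442 0.164 0.009] hi [0.486 0.214 0.017]
side tweezers_fine 0.75 [318. 300.] 322 med [ 0.526 -0.09   0.006] lo [ 0.477 -0.096  0.001] hi [ 0.577 -0.08   0.01 ]
side hex_key 0.43 [254. 199.] 46 med [0.453 0.379 0.006] lo [0.431 0.375 0.002] hi [0.475 0.385 0.01 ]
side petri_1 None
side amber_bottle None
side green_cap_bottle_0 0.64 [372. 269.] 808 med [ 0.639 -0.083  0.05 ] lo [ 0.625 -0.09   0.004] hi [ 0.66  -0.053  0.084]
side wash_bottle 0.55 [409. 252.] 1846 med [ 0.717 -0.083  0.081] lo [ 0.695 -0.095  0.009] hi [ 0.754 -0.056  0.176]
```

Run:
```python
from h import *
def fr(x,z):
    x=np.array(x,float);z=np.array(z,float);z/=np.linalg.norm(z);x-=z*(x@z);x/=np.linalg.norm(x)
    return R2q(np.column_stack([x,np.cross(z,x),z]))
t=[0,.574,-.819]; dn=[0,0,-1]
T={}
for s in (1,-1):
    T[f"viewx{s}"]=([0.44,0.02,0.25],fr([s,0,0],dn))
    T[f"viewy{s}"]=([0.44,0.0,0.25],fr([0,s,0],dn))
    T[f"push{s}"]=([0.445,-0.06,0.035],fr([s,0,0],t))
    T[f"pushb{s}"]=([0.445,-0.06,0.035],fr([0,s*.819,s*.574],t))
    T[f"mal{s}"]=([0.46,0.29,0.015],fr([s,0,0],dn))
    T[f"strike{s}"]=([0.40,0.0,0.14],fr([s,0,0],t))
for k,(p,q) in T.items():
    r=ctrl.ik(p,q); print(k,None if r is None else r.round(2))
z=np.load("a_scene.npz");C=cloud("scene",z["d"])
# jar footprint
P=C[(z["d"]>0)].reshape(-1,3)
for lo,hi in((0.0,.12),(.12,.3),(.3,.5)):
  for y0 in np.arange(-.1,.4,.05):
    m=(P[:,2]>lo+.02)&(P[:,2]<hi)&(abs(P[:,1]-y0)<.025)&(P[:,0]>.5)&(P[:,0]<1)
    if m.sum(): print(lo,round(y0,2),np.percentile(P[m,0],1).round(3))
```

```text
viewx1 [ 0.51  0.26 -0.78  1.92  0.21  1.05 -1.93]
viewy1 [ 0.69  0.29 -0.97  1.92  0.27  1.07 -0.39]
push1 [ 0.79  0.74 -0.46  2.05 -0.4   0.7  -0.83]
pushb1 [ 0.99  0.83 -0.8   2.04 -0.03  0.66  0.35]
mal1 [-0.31  0.68 -0.46  1.96  0.51  0.61 -2.67]
strike1 [ 0.75  0.49 -0.47  2.15 -0.51  0.82 -0.86]
viewx-1 [ 0.79  0.38 -1.22  1.92  0.4   1.12  0.98]
viewy-1 [-0.88  0.37  1.16  1.93 -0.39  1.08 -2.71]
push-1 [ 1.09  0.92 -1.    2.04  0.24  0.68  1.63]
pushb-1 [ 0.56  0.71 -0.1   2.05 -0.68  0.81 -2.09]
mal-1 [-0.14  0.76 -0.75  1.95  0.77  0.74  0.22]
strike-1 [ 1.12  0.66 -1.08  2.14 -0.05  0.73  1.73]
0.0 -0.1 0.627
0.0 -0.05 0.526
0.0 0.0 0.532
0.0 0.05 0.508
0.0 0.1 0.501
0.0 0.15 0.501
0.0 0.2 0.519
0.0 0.25 0.537
0.0 0.3 0.5
0.0 0.35 0.642
0.12 -0.1 0.762
0.12 -0.05 0.726
0.12 0.0 0.585
0.12 0.05 0.546
0.12 0.1 0.528
0.12 0.15 0.525
0.12 0.2 0.532
0.12 0.25 0.553
0.3 -0.1 0.957
0.3 -0.05 0.956
0.3 0.0 0.585
0.3 0.05 0.548
0.3 0.1 0.532
0.3 0.15 0.532
0.3 0.2 0.537
0.3 0.25 0.559
```

```bash
cat >> h.py <<'E'
def fr(x,z):
    x=np.array(x,float);z=np.array(z,float);z/=np.linalg.norm(z);x-=z*(x@z);x/=np.linalg.norm(x)
    return R2q(np.column_stack([x,np.cross(z,x),z]))
def shot(cam,tag):
    st=get_state(); im,d=vision.grab_frame(cam); cv2.imwrite(f"pics/{tag}.png",im)
    np.savez(f"{tag}.npz",im=im,d=d,tcp_pos=st["tcp_pos"],eef_rot=st["eef_rot"]); return st,im,d
E
python3 - <<'E'
from h import *
ctrl.movep([0.405,0.015,0.22],fr([-1,0,0],[0,0,-1]))
st,im,d=shot("wrist","b1"); print(st["time"],st["tcp_pos"],st["contact_force"])
C=cloud("wrist",d,st)
for t in ["jig","electrode","electrode_front","lock_pin","pin_top","stop_face"]:
    r=models.masks_of("wrist",t)
    for k in r[:2]:
        m=k["mask"]&(d>0);P=C[m]; print(t,round(k["p"],2),np.round(k["point"]),m.sum(),np.median(P,0).round(4),P.min(0).round(3),P.max(0).round(3))
    if r: np.save(f"b1_{t}.npy",r[0]["mask"])
E
```

```text
3.6583 [0.40528943 0.01426179 0.21991126] [ 0.22785143  0.22417549 -0.57865196]
jig 0.77 [351. 209.] 4877 [0.4376 0.0463 0.0372] [ 0.417 -0.013 -0.001] [0.519 0.116 0.103]
jig 0.25 [570. 245.] 3577 [0.4813 0.2876 0.042 ] [ 0.395  0.274 -0.   ] [0.556 0.379 0.068]
electrode 0.71 [324. 217.] 1269 [0.4421 0.0202 0.0424] [ 0.431 -0.026  0.   ] [0.466 0.073 0.072]
electrode 0.34 [279. 295.] 2106 [ 0.5443 -0.0342  0.0355] [ 0.523 -0.064  0.   ] [ 0.58  -0.007  0.038]
electrode_front 0.56 [324. 219.] 1260 [0.4421 0.0202 0.0424] [ 0.434 -0.022  0.025] [0.456 0.072 0.065]
electrode_front 0.17 [250. 356.] 1147 [ 0.6283 -0.0683  0.0354] [ 0.395 -0.108 -0.012] [ 0.705 -0.002  0.293]
lock_pin 0.57 [334. 237.] 394 [0.4435 0.0279 0.0972] [0.436 0.017 0.001] [0.495 0.04  0.103]
pin_top 0.87 [337. 237.] 397 [0.4434 0.028  0.0972] [0.436 0.017 0.08 ] [0.455 0.04  0.103]
stop_face 0.93 [352. 210.] 4685 [0.437  0.0462 0.0374] [ 0.417 -0.013 -0.   ] [0.517 0.113 0.103]
```

View pics/b1.png

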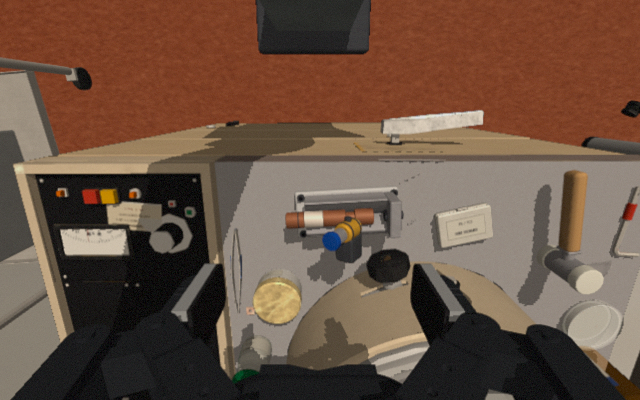

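```bash
cat > fit.py <<'E'
from h import *
from scipy.optimize import least_squares
def box(P,lo,hi):
    lo,hi=np.array(lo),np.array(hi);q=abs(P-(lo+hi)/2)-(hi-lo)/2
    return np.linalg.norm(np.maximum(q,0),axis=1)+np.minimum(q.max(1),0)
def toj(W,p):
    c,s=np.cos(p[2]),np.sin(p[2]); d=W-[p[0],p[1],p[3]]
    return np.column_stack([c*d[:,0]+s*d[:,1],-s*d[:,0]+c*d[:,1],d[:,2]])
def cyl(P,x0,x1,r):
    a=np.hypot(P[:,1],P[:,2]-.0347)-r; b=np.maximum(x0-P[:,0],P[:,0]-x1)
    return np.hypot(np.maximum(a,0),np.maximum(b,0))+np.minimum(np.maximum(a,b),0)
def sdf(J,back):
    e=1e-3
    v=np.maximum(box(J,[-.044,-.020,.0],[.044,.020,.038]),(J[:,2]-.02197-abs(J[:,1]))/2**.5)
    parts=[box(J,[-.056,-.032,0],[.062,.024,.010]),v,box(J,[.044,-.020,0],[.056,.020,.052]),
      cyl(J,.041,.045,.006),cyl(J,back-.094,back-.030,.009),cyl(J,back-.030,back-.020,.006),cyl(J,back-.020,back,.009),J[:,2]]
    return np.min(np.abs(parts),axis=0)
def pick(cam,d,st,p):
    C=cloud(cam,d,st)[d>0]; J=toj(C,p)
    m=(J[:,0]>-.10)&(J[:,0]<.075)&(J[:,1]>-.019)&(J[:,1]<.04)&(J[:,2]>.002)&(J[:,2]<.056)
    return C[m]
def fit(W,p0):
    f=lambda p: np.clip(sdf(toj(W,p[:4]),p[4]),0,.006)
    best=None
    for back in np.arange(.005,.042,.006):
        r=least_squares(f,[*p0,back],loss="soft_l1",f_scale=.001,x_scale=[.01,.01,.05,.01,.01],diff_step=1e-4)
        if best is None or r.cost<best.cost: best=r
    return best
if __name__=="__main__":
    for cam,f in(("wrist","b1"),("scene","a_scene"),("side","a_side")):
        z=np.load(f+".npz"); st={k:z[k] for k in("tcp_pos","eef_rot")} if cam=="wrist" else None
        p=np.array([.44,.035,np.pi/2,0])
        for i in range(3):
            W=pick(cam,z["d"],st,p); r=fit(W,p); p=r.x[:4]
        print(cam,len(W),r.x.round(4),np.degrees(r.x[2]).round(2),"rms",np.sqrt(np.mean(r.fun**2)))
    z=np.load("b1.npz");st={k:z[k] for k in("tcp_pos","eef_rot")};C=cloud("wrist",z["d"],st)
    P=C[np.load("b1_pin_top.npy")&(z["d"]>0)]; b=z["im"][np.load("b1_pin_top.npy")&(z["d"]>0)]
    m=(b[:,0]>120)&(b[:,2]<70)
    print("pin blue",m.sum(),P[m].mean(0),P[m].min(0),P[m].max(0))
    for s in((388,266),(388,258),(388,275),(347,248)): print(s,C[s[1],s[0]].round(3))
E
python3 fit.py
```

```text
wrist 4768 [4.4470e-01 4.3800e-02 1.6258e+00 5.0000e-04 2.8800e-02] 93.15 rms 0.0008605041594830418
scene 1823 [ 4.4490e-01  4.5800e-02  1.6259e+00 -1.6000e-03  2.8800e-02] 93.16 rms 0.0011155235040272043
side 965 [4.461e-01 3.330e-02 1.618e+00 7.000e-04 3.920e-02] 92.7 rms 0.001959703763566454
pin blue 50 [0.44021968 0.02898492 0.10013131] [0.43700641 0.02356469 0.09692266] [0.44650154 0.03258011 0.10310698]
(388, 266) [0.488 0.086 0.066]
(388, 258) [0.488 0.09  0.048]
(388, 275) [0.497 0.086 0.069]
(347, 248) [0.46  0.042 0.082]
```

```bash
cat >> h.py <<'E'
JP=np.array([.4447,.0443,0.0002]); JY=1.6258
JR=Ro.from_euler("z",JY).as_matrix()
def j2w(p): return np.asarray(p,float)@JR.T+JP
E
python3 - <<'E'
from h import *
def ring(c,ax,r):
    ax=np.array(ax,float); u=np.cross(ax,[0,1,0]);u/=np.linalg.norm(u);v=np.cross(ax,u);a=np.linspace(0,2*np.pi,60)
    return np.array(c)+r*(np.outer(np.cos(a),u)+np.outer(np.sin(a),v))
pa=np.array([-.574,0,.819])
for cam,f,(x0,y0,w,h) in(("wrist","b1",(270,170,160,100)),("scene","a_scene",(270,220,120,90))):
    z=np.load(f+".npz"); st={k:z[k] for k in("tcp_pos","eef_rot")} if cam=="wrist" else None
    k=5; im=cv2.resize(z["im"][y0:y0+h,x0:x0+w],None,fx=k,fy=k,interpolation=cv2.INTER_CUBIC)
    top=np.array([-.02,0,.098])
    B=lambda lo,hi:[[x,y,zz] for x,y,zz in[(lo[0],lo[1],hi[2]),(hi[0],lo[1],hi[2]),(hi[0],hi[1],hi[2]),(lo[0],hi[1],hi[2]),(lo[0],lo[1],hi[2])]]
    for c,col in((ring(top,pa,.009),(0,255,0)),(ring(top-pa*.006,pa,.009),(0,255,0)),(B([-.044,-.02,0],[.044,.02,.038]),(255,255,0)),(B([-.056,-.032,0],[.062,.024,.01]),(0,0,255)),(B([.044,-.02,0],[.056,.02,.052]),(255,0,255)),(ring([.0288-.094,0,.0347],[1,0,0],.009) ,(0,255,255))):
        p=((proj(cam,j2w(c),st)-[x0,y0]+.5)*k).astype(int); cv2.polylines(im,[p.reshape(-1,1,2)],False,col,1)
    cv2.imwrite(f"pics/ov_{cam}.png",im)
E
```

```text
(no output)
```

View pics/ov_wrist.png

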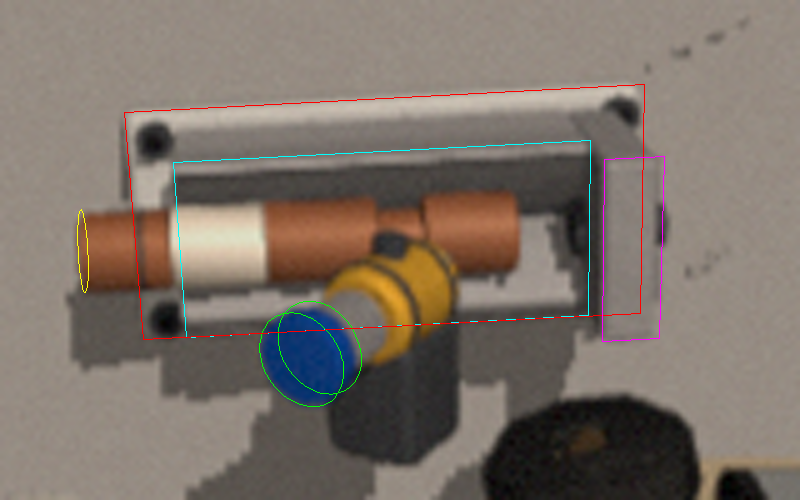

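View pics/ov_scene.png

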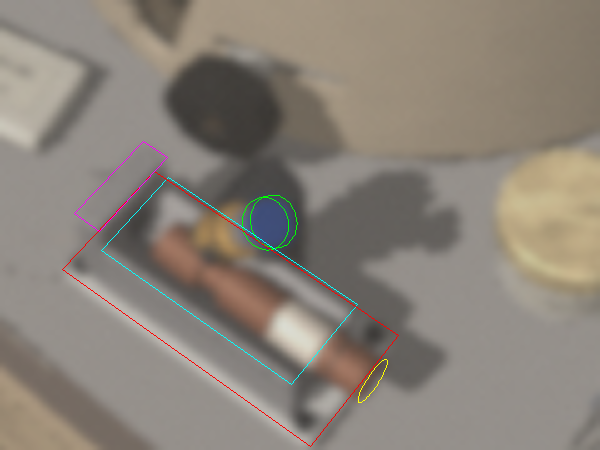

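Run:
```python
from h import *
z=np.load("b1.npz");st={k:z[k] for k in("tcp_pos","eef_rot")}
for cam,f in (("scene","a_scene"),):
    zz=np.load(f+".npz");C=cloud(cam,zz["d"])[zz["d"]>0]
    m=(C[:,1]>-.3)&(C[:,1]<-.1)&(C[:,0]>.3)&(C[:,0]<.55); print("right height",np.percentile(C[m,2],[50,90,99,100]).round(3))
Q=R2q(JR@q2R(fr([0,1,0],[.574,0,-.819])))
Pt=lambda x,z:j2w([x,0,z]); tz=np.array([.574,0,-.819])
ctrl.close_gripper(40)
ctrl.movep(j2w(np.array([-.105,0,.030])-.07*tz),Q)
s=get_state();print(s["time"],s["tcp_pos"],s["width"],s["contact_force"]); 
ctrl.movel(Pt(-.105,.030),max_speed=.1)
b=get_state()["contact_force"]; print(b)
ctrl.movel(Pt(-.085,.030),max_speed=.1)
x=-.085
while x<-.045:
    x+=.002; ctrl.movel(Pt(x,.030),max_speed=.03)
    s=get_state(); F=(s["contact_force"]-b)@JR; a=(s["tcp_pos"]-JP)@JR
    print(round(x,4),a.round(4),F.round(1))
    if F[0]<-9: break
print(s["time"])
shot("side","c_side");shot("scene","c_scene")
```

```text
right height [-0.001  0.005  0.025  0.028]
5.5667 [ 0.45283516 -0.09980259  0.0880935 ] -0.00019849102286219642 [ 0.52742662 -0.16181356  0.30209043]
[-0.95340806  0.2520025  -0.01922095]
-0.083 [-0.0834 -0.0001  0.03  ] [ 1.1 -0.3  0.3]
-0.081 [-0.081  0.     0.03 ] [-0.6 -0.5 -0.3]
-0.079 [-0.0788  0.0001  0.03  ] [-1.1 -0.6  0.6]
-0.077 [-0.0769  0.      0.03  ] [-0.5 -0.2  0.3]
-0.075 [-0.0749  0.      0.03  ] [ 0.3 -1.   0.6]
-0.073 [-0.0729  0.      0.03  ] [ 0.3 -1.  -0.8]
-0.071 [-0.0709  0.      0.03  ] [-0.6 -0.6 -0.4]
-0.069 [-0.069 -0.     0.03 ] [-0.  -1.9 -0.6]
-0.067 [-0.0669 -0.0001  0.03  ] [-1.  -0.9 -0.6]
-0.065 [-0.0648  0.      0.03  ] [-0.5 -1.5  0.2]
-0.063 [-0.0628  0.      0.0301] [-0.6 -0.9 -0.8]
-0.061 [-0.0608 -0.      0.0301] [-0.9 -0.8 -0.8]
-0.059 [-0.0588  0.      0.03  ] [-0.7 -1.2 -0.2]
-0.057 [-0.0581 -0.0001  0.0298] [-7.5 -0.5  3.2]
-0.055 [-0.0578 -0.0003  0.0296] [-15.7   2.9   8.6]
10.5167
```

Run:
```python
from h import *
Pt=lambda x,z:j2w([x,0,z])
tz=np.array([.574,0,-.819])
ctrl.movel(Pt(-.075,.030),max_speed=.1)
ctrl.movel(j2w(np.array([-.10,0,.030])-.09*tz),max_speed=.25)
ctrl.movep([0.405,0.015,0.22],fr([-1,0,0],[0,0,-1]))
shot("wrist","c1"); print(get_state()["time"])
import fit as F
for cam,f in(("wrist","c1"),):
    z=np.load(f+".npz"); st={k:z[k] for k in("tcp_pos","eef_rot")}
    p=np.array([.4447,.0443,1.6258,.0005])
    W=F.pick(cam,z["d"],st,p); r=F.fit(W,p); print(r.x.round(4),np.sqrt(np.mean(r.fun**2)))
im=z["im"][170:270,250:430]; cv2.imwrite("pics/c1z.png",cv2.resize(im,None,fx=4.4,fy=4.4,interpolation=cv2.INTER_CUBIC))
C=cloud("wrist",z["d"],st)
r=models.masks_of("wrist","mallet")
for k in r[:2]:
    P=C[k["mask"]&(z["d"]>0)]; print(k["p"],k["point"],P.min(0),P.max(0))
```

```text
12.3667
[4.4470e-01 4.3800e-02 1.6257e+00 4.0000e-04 4.1200e-02] 0.000851143348620342
0.74 [567.4, 254.9] [ 0.39472704  0.27410841 -0.00076139] [0.56184492 0.35540415 0.06836828]
0.55 [334.0, 217.0] [ 4.30832719e-01 -1.35843759e-02 -2.20472518e-04] [0.46792495 0.08677277 0.07715014]
```

View pics/c1z.png

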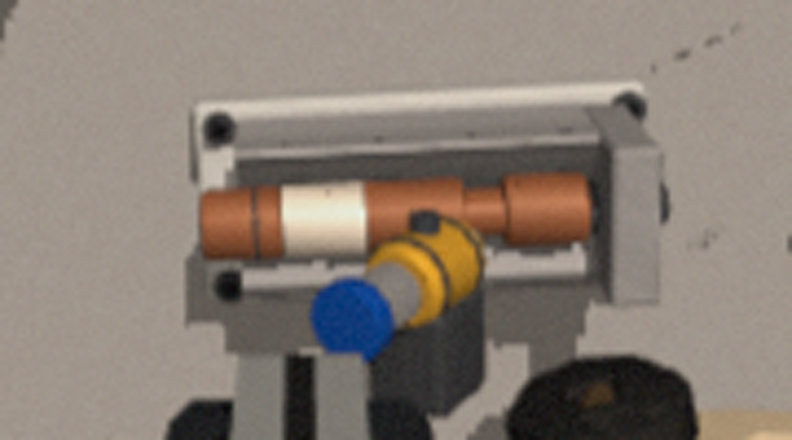

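The electrode now sits against the stop button: the fit puts its back end at 41.2 mm, against a nominal 41.0. The rod runs from (200,220) to (592,208) in the zoomed view. Next is the mallet.

```bash
cat > mal.py <<'E'
from h import *
from scipy.optimize import least_squares
from fit import box
def sd(W,p):
    c,s=np.cos(p[2]),np.sin(p[2]); d=W-[p[0],p[1],p[3]]
    J=np.column_stack([c*d[:,0]+s*d[:,1],-s*d[:,0]+c*d[:,1],d[:,2]])
    a=np.hypot(J[:,0],J[:,1])-.015; b=abs(J[:,2]-.033)-.033
    cy=np.hypot(np.maximum(a,0),np.maximum(b,0))+np.minimum(np.maximum(a,b),0)
    return np.min(np.abs([cy,box(J,[-.114,-.0075,.023],[-.012,.0075,.043])]),axis=0)
def fitm(C,p0=(.505,.29,0,0)):
    d=C-[p0[0],p0[1],0]; m=(abs(d[:,1])<.05)&(d[:,0]>-.14)&(d[:,0]<.03)&(C[:,2]>.008)&(C[:,2]<.09)
    W=C[m]; r=least_squares(lambda p:np.clip(sd(W,p),0,.008),p0,loss="soft_l1",f_scale=.001,x_scale=[.01,.01,.1,.01],diff_step=1e-4)
    return r.x,np.sqrt(np.mean(r.fun**2)),len(W)
E
python3 - <<'E'
from h import *; from mal import *
ctrl.ungrasp()
ctrl.movep([0.44,0.285,0.18],fr([-1,0,0],[0,0,-1]))
st,im,d=shot("wrist","d1"); print(st["time"],st["tcp_pos"])
C=cloud("wrist",d,st)[d>0]; print(fitm(C))
for f in("a_scene","a_side"):
    z=np.load(f+".npz");print(f,fitm(cloud(f[2:],z["d"])[z["d"]>0]))
E
```

```text
14.2667 [0.44039452 0.28360523 0.17986391]
(array([5.08335285e-01, 2.99389075e-01, 1.49750869e-01, 2.20683971e-04]), np.float64(0.0008953892740756954), 2918)
a_scene (array([ 0.50813365,  0.30317442,  0.18160133, -0.00171577]), np.float64(0.001171925917907095), 703)
a_side (array([0.50863047, 0.30162225, 0.16744975, 0.0005672 ]), np.float64(0.0020011706935289977), 565)
```

View pics/d1.png

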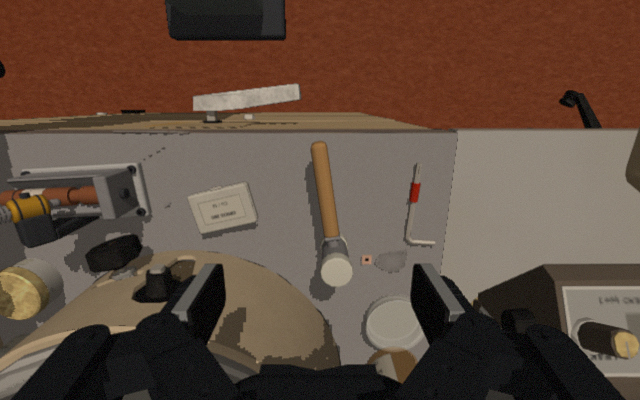

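Run:
```python
from h import *; from mal import *
p=np.array([.5083,.2997]); yaw=.153
g=p-.042*np.array([np.cos(yaw),np.sin(yaw)])
Q=fr([-np.cos(yaw),-np.sin(yaw),0],[0,0,-1])
ctrl.movep([*g,.10],Q)
ctrl.movel([*g,.0140],max_speed=.12)
s=get_state();print(s["time"],s["tcp_pos"],s["contact_force"])
ctrl.close_gripper(120); s=get_state();print(s["time"],s["width"],s["contact_force"],s["wrist_torque"])
ctrl.movel([*g,.060],max_speed=.12); s=get_state();print(s["time"],s["width"],s["tcp_pos"],s["contact_force"],s["wrist_torque"])
st,im,d=shot("wrist","e1"); C=cloud("wrist",d,st)[d>0]
# in tool frame-aligned world: shift down by lift
lift=s["tcp_pos"][2]-.014
print(fitm(C-[0,0,lift],(p[0],p[1],yaw,0)))
shot("side","e_side"); z=np.load("e_side.npz"); print(fitm(cloud("side",z["d"])[z["d"]>0]-[0,0,lift],(p[0],p[1],yaw,0)))
shot("scene","e_scene"); z=np.load("e_scene.npz"); print(fitm(cloud("scene",z["d"])[z["d"]>0]-[0,0,lift],(p[0],p[1],yaw,0)))
print(g)
```

```text
15.6167 [0.46705735 0.2938045  0.01477916] [ 0.19474294 -0.03637573  0.14089086]
16.275 0.012980613109725125 [-1.96197429 -0.91037084  4.55331104] [-0.14761179  0.11767277 -0.01338639]
16.8083 0.013340836735383148 [0.46681811 0.29277533 0.05964156] [-0.24412859  0.07535741 -3.26811993] [-0.04142811  0.06310364  0.06441044]
(array([ 5.09237105e-01,  2.99061883e-01,  1.59422989e-01, -1.49834099e-04]), np.float64(0.006597534673449732), 31435)
(array([ 5.09092843e-01,  3.00196470e-01,  1.69370193e-01, -2.71961594e-04]), np.float64(0.004725211255714459), 757)
(array([ 0.50751396,  0.3015846 ,  0.19371172, -0.00258209]), np.float64(0.005471995176510138), 494)
[0.46679063 0.29329904]
```

View pics/e1.png

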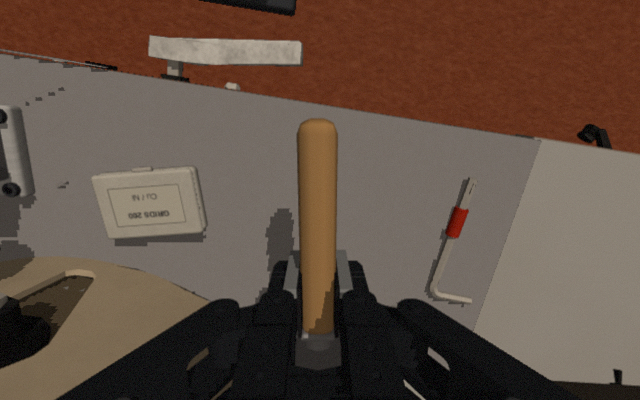

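View pics/e_side.png

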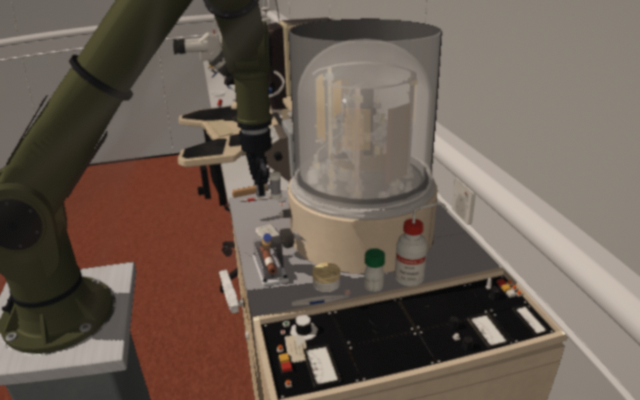

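```bash
cat >> h.py <<'E'
TZ=np.array([.5736,0,-.8192]); QS=R2q(JR@q2R(fr([0,1,0],TZ)))
HD=np.array([-.0425,0,.0145]); TOP=np.array([-.020,0,.098])
def strike_tcp(off): return j2w(TOP+TZ*off)-q2R(QS)@HD
E
python3 - <<'E'
from h import *
z=np.load("e1.npz");st={k:z[k] for k in("tcp_pos","eef_rot")}
C=cloud("wrist",z["d"],st); T=(C-st["tcp_pos"])@q2R(st["eef_rot"])
m=(T[...,0]>.02)&(T[...,0]<.068)&(abs(T[...,1])<.005)&(T[...,2]<.0)&(T[...,2]>-.06)&(z["d"]>0)
P=T[m];print(len(P),np.polyfit(P[:,0],P[:,2],1),np.median(P,0))
m=(T[...,0]>.02)&(T[...,0]<.1)&(abs(T[...,1])<.015)&(T[...,2]<.02)&(T[...,2]>-.06)&(z["d"]>0)
P=T[m];print(P.min(0),P.max(0),np.polyfit(P[:,0],P[:,1],1))
qs=[ctrl.ik(strike_tcp(o),QS) for o in(-.03,.0,.012)]
print([None if q is None else q.round(3) for q in qs])
ctrl.movel([.40,.26,.20],max_speed=.2)
print("ok")
ctrl.movep(strike_tcp(-.05),QS)
s=get_state();print(s["time"],s["width"],s["tcp_pos"]-strike_tcp(-.05),s["contact_force"])
for c in("scene","side","wrist"): shot(c,"f_"+c)
# overlay predicted face ring & pin
def ring(c,ax,r):
    u=np.array([0,1,0.]);v=np.cross(ax,u);a=np.linspace(0,2*np.pi,60)
    return np.array(c)+r*(np.outer(np.cos(a),u)+np.outer(np.sin(a),v))
for cam,(x0,y0,w,h) in(("scene",(250,190,130,110)),("side",(210,190,130,100))):
    im=cv2.resize(np.load(f"f_{cam}.npz")["im"][y0:y0+h,x0:x0+w],None,fx=5,fy=5,interpolation=cv2.INTER_CUBIC)
    for c,col in((ring(TOP,TZ,.009),(0,255,0)),(ring(TOP-TZ*.05,TZ,.015),(0,0,255)),(ring(TOP-TZ*.116,TZ,.015),(255,0,255))):
        p=((proj(cam,j2w(c))-[x0,y0]+.5)*5).astype(int); cv2.polylines(im,[p.reshape(-1,1,2)],False,col,1)
    cv2.imwrite(f"pics/f_{cam}_ov.png",im)
E
```

```text
3317 [-0.00187335 -0.02886857] [ 4.61622096e-02 -4.92750754e-05 -2.89849714e-02]
[ 0.02000691 -0.00842733 -0.03139097] [ 0.07284556  0.0067133  -0.01414556] [-0.00265232 -0.0007014 ]
[array([ 1.158,  0.77 , -1.225,  2.108,  0.15 ,  0.784,  1.545]), array([ 1.117,  0.818, -1.226,  2.151,  0.228,  0.706,  1.458]), array([ 1.1  ,  0.838, -1.226,  2.168,  0.266,  0.677,  1.417])]
ok
19.1917 0.013360142590005328 [0.000292   0.00096629 0.0001794 ] [ 0.11003657 -0.79681276 -1.64438674]
```

View pics/f_scene_ov.png

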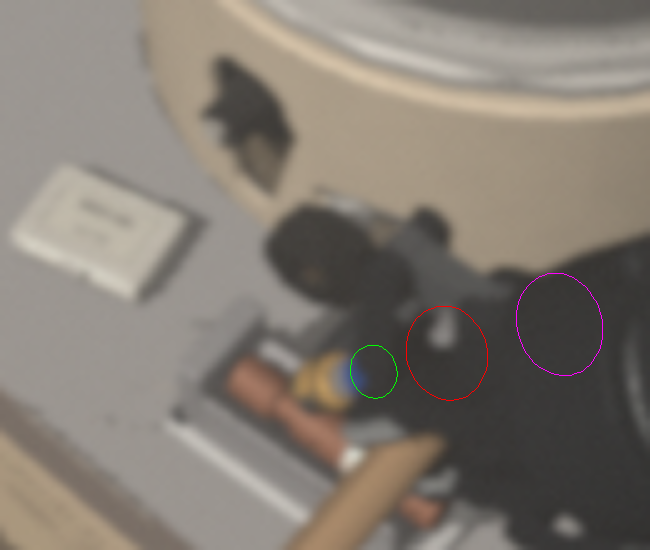

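View pics/f_side_ov.png

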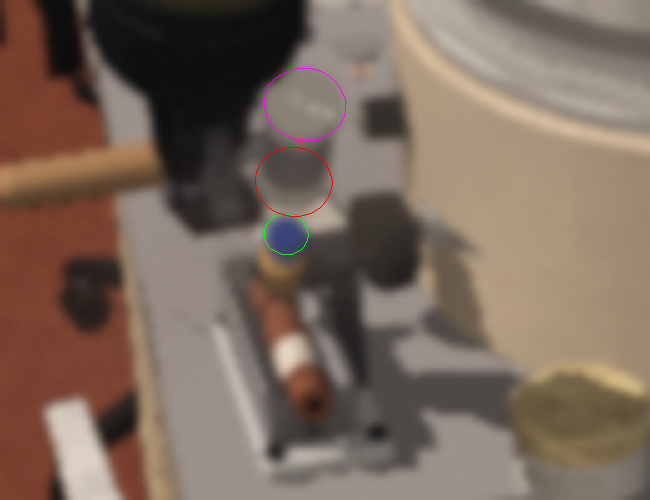

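View pics/f_wrist.png

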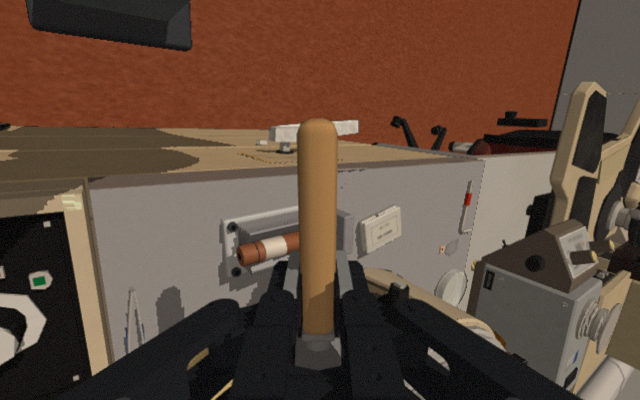

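Run:
```python
from h import *
ctrl.movel(strike_tcp(-.045),max_speed=.1)
s=get_state();print("start err",((s["tcp_pos"]-strike_tcp(-.045))@JR).round(4), np.degrees(np.arccos(np.clip(q2R(s["eef_rot"])[:,2]@(JR@TZ),-1,1))).round(2))
ctrl.movel(strike_tcp(.0115),max_speed=.15)
s=get_state();print(s["time"],((s["tcp_pos"]-strike_tcp(.0115))@JR).round(4),(s["contact_force"]@JR).round(1),s["width"])
ctrl.movel(strike_tcp(-.06),max_speed=.15)
s=get_state();print(s["time"],s["contact_force"],s["wrist_torque"],s["width"])
for c in("side","wrist"): shot(c,"g_"+c)
def ring(c,ax,r):
    u=np.array([0,1,0.]);v=np.cross(ax,u);a=np.linspace(0,2*np.pi,60)
    return np.array(c)+r*(np.outer(np.cos(a),u)+np.outer(np.sin(a),v))
x0,y0,w,h=230,200,90,80
im=cv2.resize(np.load(f"g_side.npz")["im"][y0:y0+h,x0:x0+w],None,fx=7,fy=7,interpolation=cv2.INTER_CUBIC)
for c,col in((ring(TOP+.0*TZ,TZ,.009),(0,255,0)),(ring(TOP+TZ*.013,TZ,.009),(0,255,255)),(ring(TOP-TZ*.06-TZ*.066,TZ,.015),(255,0,255))):
    p=((proj("side",j2w(c))-[x0,y0]+.5)*7).astype(int); cv2.polylines(im,[p.reshape(-1,1,2)],False,col,1)
cv2.imwrite("pics/g_side_ov.png",im)
```

```text
start err [ 0.0007  0.0002 -0.0001] 0.0
20.1167 [ 0.0001 -0.0002  0.0003] [-0.4 -0.5 -2. ] 0.013286878544989156
20.7417 [ 0.69938035 -0.1985211  -2.279328  ] [-0.82451512  0.04473108  0.04871223] 0.013279715952861025
```

View pics/g_side_ov.png

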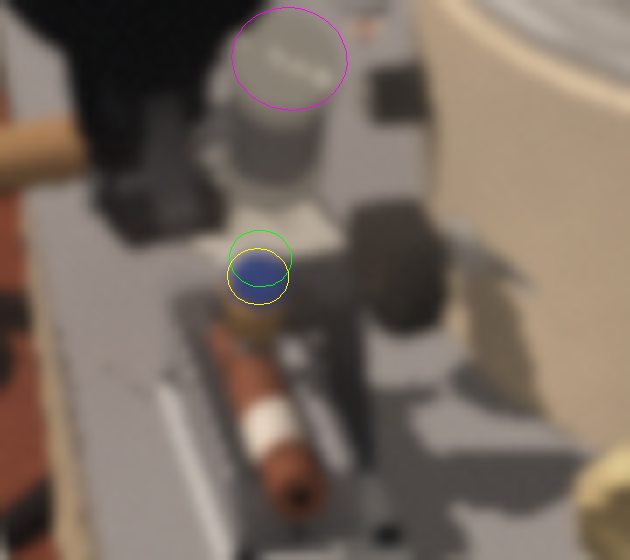

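Run:
```python
from h import *
z=np.load("g_wrist.npz");st={k:z[k] for k in("tcp_pos","eef_rot")}
C=cloud("wrist",z["d"],st); T=(C-st["tcp_pos"])@q2R(st["eef_rot"])
m=(T[...,0]>.02)&(T[...,0]<.068)&(abs(T[...,1])<.005)&(T[...,2]<.0)&(T[...,2]>-.06)&(z["d"]>0)
P=T[m];print(np.polyfit(P[:,0],P[:,2],1))
yaw=.153; Q=fr([-np.cos(yaw),-np.sin(yaw),0],[0,0,-1]); g=np.array([.4668,.2933])
s=get_state(); ctrl.movel(s["tcp_pos"]+[-.01,0,.05],max_speed=.2)
ctrl.movep([.40,.26,.20],Q)
ctrl.movel([*g,.06],max_speed=.2); ctrl.movel([*g,.022],max_speed=.1); ctrl.pause(.15)
b=get_state(); print(b["time"],b["tcp_pos"],b["contact_force"])
zt=.022
while zt>.0085:
    zt-=.001; ctrl.movel([*g,zt],max_speed=.02); s=get_state(); F=s["contact_force"]-b["contact_force"]
    print(round(zt,4),s["tcp_pos"][2].round(4),F.round(1),s["wrist_torque"].round(2))
    if F[2]>2.5: break
shot("wrist","h_wrist"); print(get_state()["time"])
```

```text
[-0.00064172 -0.02921096]
24.35 [0.46715268 0.29368374 0.02274121] [ 0.01753835  0.69987494 -1.57909476]
0.021 0.0212 [ 0.3 -0.7 -1. ] [-0.03  0.09  0.03]
0.02 0.0199 [-0.4  0.3 -0.4] [-0.03  0.07  0.02]
0.019 0.0189 [ 1.1 -0.3 -0.1] [0.05 0.04 0.07]
0.018 0.0179 [-0.5 -1.2 -0.8] [-0.05  0.05  0.05]
0.017 0.0169 [-0.5 -1.5 -0.4] [-0.07  0.08 -0.02]
0.016 0.0159 [ 0.1  0.3 -0.6] [-0.01  0.12 -0.01]
0.015 0.0149 [-0.  -0.7 -0.5] [-0.04  0.09 -0.02]
0.014 0.0144 [-0.5 -0.8  5.3] [-0.24  0.26 -0.03]
26.4
```

Run:
```python
from h import *; from mal import *
g=np.array([.4668,.2933])
ctrl.movel([*g,.0145],max_speed=.02)
ctrl.ungrasp(); ctrl.pause(.2)
ctrl.movel([*g,.12],max_speed=.12)
ctrl.movel([.43,.285,.18],max_speed=.15)
st,im,d=shot("wrist","i1"); print(fitm(cloud("wrist",d,st)[d>0],(.508,.3,.153,0)))
ctrl.movep([0.405,0.015,0.22],fr([-1,0,0],[0,0,-1]))
st,im,d=shot("wrist","i2"); print(get_state()["time"],get_state()["contact_force"])
import fit as F
p=np.array([.4447,.0443,1.6258,.0005]); W=F.pick("wrist",d,st,p); r=F.fit(W,p); print(r.x.round(4),np.sqrt(np.mean(r.fun**2)))
shot("scene","i_scene"); shot("side","i_side")
x0,y0=250,170
im=cv2.resize(im[y0:270,x0:430],None,fx=4.4,fy=4.4,interpolation=cv2.INTER_CUBIC)
u=np.array([0,1,0.]);v=np.cross(TZ,u);a=np.linspace(0,2*np.pi,60)
for o,col in((0,(0,255,0)),(.013,(0,255,255))):
    c=TOP+TZ*o+.009*(np.outer(np.cos(a),u)+np.outer(np.sin(a),v))
    q=((proj("wrist",j2w(c),st)-[x0,y0]+.5)*4.4).astype(int); cv2.polylines(im,[q.reshape(-1,1,2)],False,col,1)
cv2.imwrite("pics/i2z.png",im)
```

```text
(array([5.08320693e-01, 2.99276509e-01, 1.58441922e-01, 1.93031177e-04]), np.float64(0.0008892680446150777), 2871)
30.3583 [ 1.36477214  0.43650088 -0.58699578]
[4.4470e-01 4.3800e-02 1.6253e+00 5.0000e-04 4.0400e-02] 0.0010171730169780656
```

View pics/i2z.png

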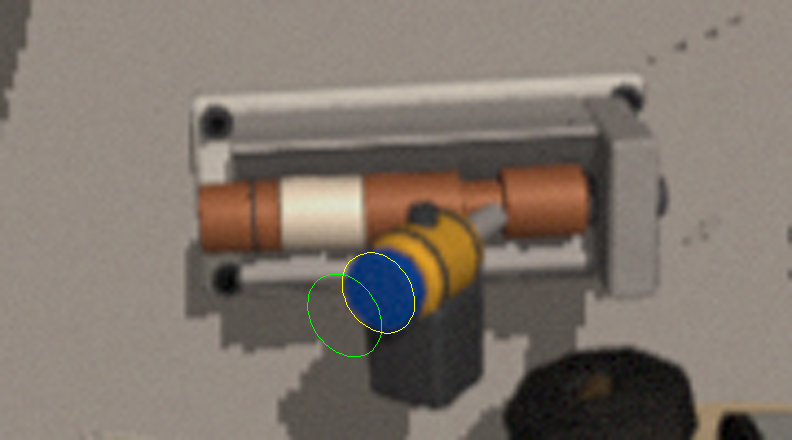

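View pics/i1.png

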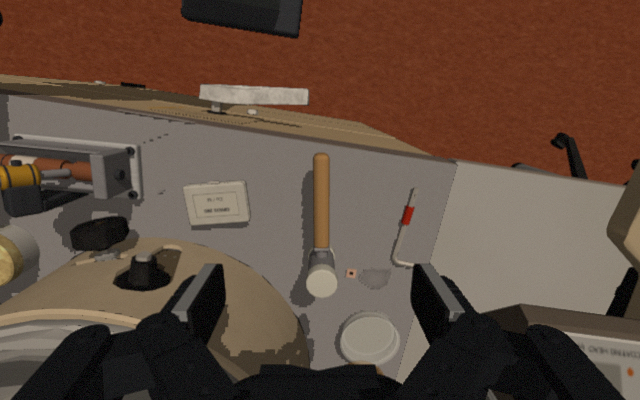

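View pics/i_scene.png

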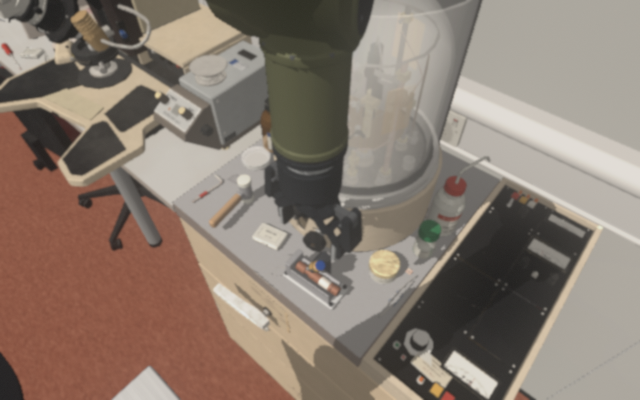

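Run:
```python
from h import *; import fit as F
for f in("b1","c1","i2"):
    z=np.load(f+".npz"); st={k:z[k] for k in("tcp_pos","eef_rot")}
    p=np.array([.4447,.0443,1.6256,.0005])
    W=F.pick("wrist",z["d"],st,p)
    for lim in(-.02,):
        J=F.toj(W,p); W2=W[(J[:,0]<lim)|(J[:,0]>.021)]
        r=F.fit(W2,p); print(f,r.x.round(4))
    J=F.toj(W,p); m=(abs(J[:,1])<.006)&(J[:,2]>.039)&(J[:,2]<.046); 
    fr_=J[m&(J[:,0]<-.03)][:,0]; bk=J[m&(J[:,0]>.015)&(J[:,0]<.043)][:,0]; print("  front",np.sort(fr_)[:6].round(4),"back",np.sort(bk)[-6:].round(4))
```

```text
b1 [4.4470e-01 4.3800e-02 1.6259e+00 5.0000e-04 2.8700e-02]
  front [-0.0657 -0.0655 -0.0655 -0.0655 -0.0653 -0.0653] back [0.0419 0.0419 0.042  0.0421 0.043  0.043 ]
c1 [4.4470e-01 4.3800e-02 1.6255e+00 4.0000e-04 4.1500e-02]
  front [-0.0536 -0.0536 -0.0535 -0.0535 -0.0534 -0.0532] back [0.0421 0.0422 0.0423 0.0423 0.0424 0.0424]
i2 [4.4470e-01 4.3800e-02 1.6251e+00 5.0000e-04 4.1700e-02]
  front [-0.0533 -0.0532 -0.0531 -0.0531 -0.053  -0.0529] back [0.0427 0.0428 0.0429 0.0429 0.0429 0.043 ]
```

Leaving out the points near the pin, the electrode's back end fits at 41.5 mm before the strike and 41.7 mm after it. So it is still home.

Run:
```python
from h import *
ticket.close_job(); print(get_state()["time"])
```

```text
the job is handed in; nothing more can be done
the job is handed in; nothing more can be done
```

The electrode is home and locked, the mallet is back upright on the bench, and I handed the job in at about 30.5 s of the 58 s allowed.

- **Push:** I pushed the electrode about 12 mm along the V with the shut fingers until the stop took the load (about 16 N on the tool). Its front end measured about 53 mm in front of the jig's origin, as expected when home.
- **Strike:** I gripped the mallet at 120 N and made one tap along the pin's 35° axis, aimed at about 0.2 m/s on contact. The actual contact speed was not measured. Afterwards the blue head matched its predicted position for 13 mm of travel in both the side and wrist pictures, and the pin's nose shows in the groove.
- **Mallet:** I set it back upright within about 1 mm of where it stood. It did not slip measurably in the grip.
- **Other things:** I saw nothing else moved in the last pictures, but I checked that by eye only.

One check disagreed. The first electrode fit after the strike put its back end at 40.4 mm instead of about 41 mm. Leaving out the points near the pin gave 41.7 mm, against 41.5 mm before the strike, so I took the low value as caused by the pin's nose in the groove.

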